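# Load the vial carrier and hold it home on the spring dock

### The arm

A 7-joint arm with a two-finger parallel gripper is mounted at the origin on the work surface; the furniture and walls round the work are solid. World frame = base frame: x ahead of the robot, y to its left, z up, the work surface at z = 0. Lengths are in m, angles in rad, forces in N, time in s.
With the tool pointing down it reaches from about 0.425 to 0.95 m from the base axis. Payload 16.7 kg.
Tool frame: the origin (TCP) lies between the finger pads; the fingertips stand manip.tip_extent ahead of it and the grasp point (between the pads) is the TCP (manip.tip_extent is the distance from the TCP to the fingertips, in m); z points along the fingers, x is the direction in which the jaws open and shut, and the axes are right-handed (so a half turn about z gives the same grasp; the last joint's range is limited). The gripper opens to 94 mm and grips with 3 to 60 N. Pads are 16 mm wide; open, the fingers measure 119 mm over their backs; the gripper's body (75 mm by 177 mm) begins 78 mm behind the grasp point.
Start: joints at [1.141, 0.426, 0.074, 1.606, -0.034, 1.111, -0.067], TCP at [0.187, -0.649, 0.224] pointing down, gripper open.
Joint ranges: [-2.85, 2.85], [-0.5, 2.14], [-1.23, 1.37], [0.21, 2.46], [-1.02, 4.16], [0.16, 2.05], [-2.73, 2.73]. Speed limits (rad/s): [1.89, 1.89, 2.39, 2.39, 3.01, 3.01, 3.01].

### API

Orientations are given as a rotation vector (axis times angle).
In Python, from plant import manip gives the robot as it stands.
- The arm moves only by the tool apply_moves, never from a script. Its argument "motion" is a list of rows, each an object of numbers: "wx", "wy", "wz": the turn, a rotation vector about the tool's x, y, z in rad; "x", "y", "z": the shift along the tool's x, y, z in mm; "gripper": the finger opening in mm, from 0 to 94. A call has 1 to 20 rows; each row is the pose to reach, as a shift and turn from the pose commanded when the call began, along the tool's axes at that moment; what a row does not reach only later rows make up. A row lasts 1/10 s, in which the tool goes at most 50 mm and 8.59 degrees, less where a joint would pass 70% of its speed; a pose out of reach is approached as far as the arm can. A call with a gripper value outside its range is refused whole. The fingers move at their own pace and stop on an object; "grip_force" is the grip in N (left out, the last holds). Time passes only in rows, so rows that repeat a pose let the fingers close. It gives the time, the measured TCP pose, the force and the opening at its end, in the units of the state.
- manip.read_state(): the state, without advancing time (a new reading comes with each control period).
- manip.get_image(name): name is "side" or "top" or "wrist"; returns (picture, depth): 400x640x3 uint8, red, green, blue; 400x640 float32, m along the optical axis (not along the pixel's ray), 0 where there is no reading.
- manip.camera_info(name): a dict with "K" (3x3 intrinsics, pixels), "world_from_camera" (4x4, takes a point from camera to world coordinates); the wrist camera has in their place "T_tool_cam" (4x4, takes a point from camera to tool coordinates, whose origin is the TCP and whose axes are the tool frame's). Camera axes: x right, y down, z forward; pixel columns grow to the right and rows downward; lengths in m; the calibration is good to about 2 mm. A picture is of the moment at which its call begins: read the wrist's pose just before it. camera_info takes no time and is no camera call.
- manip.job_done(): hands the job in, once; it reports no verdict.
Trained networks look in the newest picture that a camera, given by its name, has taken for a name from the list of things; names that differ only in an ending like _2 or _b are one class to them, and where a whole thing is asked for, a point or a joint stands for the part that bears it (a point fixed in the world has none). Each returns a list of dicts, best first, with "confidence" (0 to 1); they miss things now and then, are a little off and sometimes report something else, mostly with a low value. They report only what shows in the picture. A call takes as long as a camera call.
- manip.search_frame(camera, name): "rect" ([centre column, centre row, width, height] in pixels, round what is visible of it).
- manip.mark_of(camera, name): "location" ([column, row] in pixels: a listed point, or the origin of a listed thing).
The state is a dict: "t": time; "qpos": joint angles; "qd": joint speeds; "tau": joint torques, N m; "tcp_pos": TCP position; "tcp_rot": TCP orientation; "force": force on the tool from outside, world axes, zero at the start; "moment": the same for the moment, N m; "opening": finger opening in m.
Only numpy, scipy, OpenCV 4.12 (cv2) and the standard library are available. Lean on these libraries where they do the work, as an engineer would, in place of code of your own. Each camera call takes 0.05 s, during which the arm holds its last target.

### The job

Put the two screw-cap vials that stand on the worktop upright into the two empty cells of the vial carrier, one per cell, and let go of them, leaving the tall dropper bottle and the roll of tape where they are. Then push the loaded carrier by its tall end plate along the dock, against the sprung plunger, until it sits against the two hard stops, without ramming it. The program finishes while still holding the carrier there with a steady, moderate push (about 10 N on the stops beyond what the spring takes), because the spring throws it back as soon as it is let go.

Things in the scene. Friction and masses are not known exactly. Their poses are not given: they have to be found in the camera images.
- dock: Fixed aluminium dock on the worktop: base plate 262 x 84 mm, 6 mm thick, its +x axis is the push direction (towards the plunger), z up. Origin on the worktop under the carrier's centre line; the plate runs from x = -92 to +170 mm. Two guide rails, tops 18 mm above the worktop, run from x = -20 to +115 mm, 2 mm clear of the carrier on either side (outer faces 32 mm from the centre line). A grey housing 38 mm high at the far end carries the plunger.
- stops: Two fixed steel stop blocks in front of the housing, one each side of the plunger, 26 mm high over the worktop. Same origin and axes as the dock; their faces, which the carrier's front meets, lie at x = +115 mm.
- stop_face (a point): Point midway between the two stop blocks in the plane of their front faces, 17 mm over the worktop; axes as the dock.
- plunger (a joint): Travel in m of the round sprung plunger, which pushes the carrier back towards dock -x: 0 = fully out, its tip 15 mm in front of the stop faces; 0.015 when the carrier touches the stops. The spring pushes with 4 N at 0 and 8 N at 0.015. Sliding friction of the loaded carrier adds about 1.5 to 4 N to the push needed.
- carrier: Loose grey carrier lying on the dock plate between the rails, 140 mm long (x), 44.5 mm wide, with a row of three open cells along x, each 38 mm square; walls 20 mm high, floor and walls 3 mm thick. Origin at its underside, under the middle cell; its x axis is the dock's. It weighs 0.2 to 0.35 kg. Its front face (x = +64 mm) starts 0 to 30 mm short of the plunger tip.
- carrier_front (a point): Centre of the carrier's front face (+x end), 11 mm above its underside; this face meets the plunger and the stops. When home it coincides with stop_face.
- push_plate (a point): Middle of the outer (-x) face of the carrier's tall end plate, 25 mm above its underside (31 mm over the worktop). The plate is 44.5 mm wide, 6 mm thick, its top 45 mm above the underside; push on it towards dock +x.
- cell1 (a point): Centre of the floor of the cell next to the tall end plate (9 mm over the worktop); empty at the start. Axes as the carrier.
- cell2 (a point): Centre of the floor of the middle cell; empty at the start.
- cell3 (a point): Centre of the floor of the cell nearest the plunger; a vial stands in it from the start.
- vial_a_mid (a point): Centre, half-way up, of a white screw-cap vial standing on the worktop: 73 mm tall, 29 mm across up to 63 mm height, cap 23 mm across above that. 50 g. Grip it above mid-height so that the fingers clear the cell walls.
- vial_b_mid (a point): Centre, half-way up, of another screw-cap vial standing on the worktop: 70 mm tall, 30.5 mm across up to 60 mm height, cap 24 mm across above that. 53 g.
- vial_c_mid (a point): Centre, half-way up, of the vial that stands already in cell3: 65 mm tall, 29 mm across.
- vial_a: The same vial as vial_a_mid; origin at the centre of its underside.
- vial_b: The same vial as vial_b_mid; origin at the centre of its underside.
- vial_c: The same vial as vial_c_mid; origin at the centre of its underside.
- dropper_mid (a point): Centre, half-way up, of a bystander: a dropper bottle with a black teat, 100 mm tall, 29 mm across, standing near the loose vials. Leave it.
- tape: Bystander: a roll of tape, 104 mm across, 25 mm high, lying beyond the dock; origin at the centre of its underside. Leave it.

How it is judged:
By the outcome, as a careful person would: the job done as asked, in the order asked, and still so for the second after the job is handed in, while the arm keeps its last pose, push and grip.
It also fails if it takes over 72 s, if anything falls off the work surface, if the arm or the gripper's body presses on something with over 40 N, if the wrist force passes 120 N, or if a joint passes its speed limit or range.

## Working session

There is one attempt and no reset: what is moved stays moved. The work goes in short steps, Python scripts to look and compute and a tool call to move; the robot and the scene stay as the last step left them, time stands still between calls to the robot, and variables do not carry over. Pictures are saved under pics/ and viewed, and the job is handed in when it is done.

Besides the shell and the picture viewer there is one more tool, called after "Emit:" as name(argument=value, ...) on one line, values as JSON. apply_moves: Moves the arm, as the interface text tells. Its arguments: {"type":"object","properties":{"motion":{"type":"array","items":{"type":"object","properties":{"wx":{"type":"number"},"wy":{"type":"number"},"wz":{"type":"number"},"x":{"type":"number"},"y":{"type":"number"},"z":{"type":"number"},"gripper":{"type":"number"}}}},"grip_force":{"type":"number"}},"required":["motion"]}

```bash
mkdir -p pics; ls; cat > h.py <<'E'
import numpy as np, cv2
from scipy.spatial.transform import Rotation as R
from plant import manip
def snap(cam,fn=None):
    s=manip.read_state(); im,d=manip.get_image(cam)
    if fn: cv2.imwrite('pics/'+fn,im[:,:,::-1])
    return s,im,d
def T(cam,s):
    ci=manip.camera_info(cam)
    if 'T_tool_cam' in ci:
        W=np.eye(4); W[:3,:3]=R.from_rotvec(s['tcp_rot']).as_matrix(); W[:3,3]=s['tcp_pos']
        return W@ci['T_tool_cam'],ci['K']
    return ci['world_from_camera'],ci['K']
def cloud(cam,s,d):
    W,K=T(cam,s); K=np.array(K); v,u=np.mgrid[:400,:640]
    p=np.stack([(u-K[0,2])/K[0,0]*d,(v-K[1,2])/K[1,1]*d,d],-1)
    return p@np.array(W)[:3,:3].T+np.array(W)[:3,3]
def onplane(cam,s,px,z):
    W,K=T(cam,s);W=np.array(W);r=W[:3,:3]@np.linalg.inv(K)@[px[0],px[1],1];o=W[:3,3]
    return o+r*(z-o[2])/r[2]
E
python3 - <<'E'
from h import *
print({k:np.round(v,3) for k,v in manip.read_state().items()}, manip.tip_extent)
for c in ['top','side']:
    s,im,d=snap(c,c+'0.png'); np.save('pics/'+c+'0.npy',cloud(c,s,d))
    print(c,np.round(T(c,s)[0],3).tolist(),T(c,s)[1])
    for n in ['vial_a_mid','vial_b_mid','dropper_mid','cell1','cell2','push_plate','stop_face','carrier_front']:
        print(n,[(np.round(m['location'],1).tolist(),round(m['confidence'],2)) for m in manip.mark_of(c,n)][:4])
E
```

```text
pics
{'t': np.float64(0.0), 'qpos': array([ 1.141,  0.427,  0.074,  1.607, -0.034,  1.111, -0.067]), 'qd': array([-0.001,  0.001,  0.   ,  0.001,  0.   , -0.001, -0.002]), 'tau': array([ 1.0000e-03, -9.3584e+01,  3.6670e+00, -4.5420e+01, -4.9000e-02,
        2.0000e-02,  0.0000e+00]), 'tcp_pos': array([ 0.187, -0.648,  0.224]), 'tcp_rot': array([-2.510e+00,  1.888e+00,  2.000e-03]), 'force': array([-0.306, -0.171,  0.511]), 'moment': array([-0.041, -0.015,  0.031]), 'opening': np.float64(0.094)} 0.019
top [[0.016, -0.992, 0.125, 0.495], [-1.0, -0.017, -0.007, -0.045], [0.009, -0.125, -0.992, 1.061], [0.0, 0.0, 0.0, 1.0]] [[442.22937524   0.         325.20096534]
 [  0.         442.22937524 195.50901006]
 [  0.           0.           1.        ]]
vial_a_mid [([368.7, 263.9], 0.73)]
vial_b_mid [([227.2, 225.5], 0.6), ([397.8, 209.5], 0.55)]
dropper_mid [([443.2, 232.5], 0.76), ([368.1, 263.6], 0.4)]
cell1 [([252.8, 226.5], 0.97), ([237.9, 225.1], 0.89), ([272.5, 229.8], 0.57)]
cell2 [([252.8, 226.5], 0.97), ([237.9, 225.1], 0.89), ([272.5, 229.8], 0.57)]
push_plate [([283.1, 228.5], 0.75)]
stop_face [([220.2, 225.0], 0.66)]
carrier_front [([227.5, 224.6], 0.9)]
side [[-0.837, -0.286, 0.467, 0.104], [-0.547, 0.417, -0.725, 0.68], [0.013, -0.862, -0.506, 0.609], [0.0, 0.0, 0.0, 1.0]] [[495.50103998   0.         308.27485157]
 [  0.         495.50103998 201.27115518]
 [  0.           0.           1.        ]]
vial_a_mid [([378.5, 218.6], 0.84), ([257.1, 281.0], 0.35)]
vial_b_mid [([344.3, 192.1], 0.62), ([249.5, 299.9], 0.23), ([256.5, 281.4], 0.16)]
dropper_mid [([380.8, 173.6], 0.73)]
cell1 [([256.5, 295.9], 0.96), ([290.3, 274.0], 0.89), ([274.6, 283.6], 0.58)]
cell2 [([256.5, 295.9], 0.96), ([290.3, 274.0], 0.89), ([274.6, 283.6], 0.58)]
push_plate [([300.5, 256.4], 0.92)]
stop_face [([380.4, 174.3], 0.64), ([242.8, 305.4], 0.57)]
carrier_front [([248.7, 301.4], 0.92)]
```

View pics/top0.png

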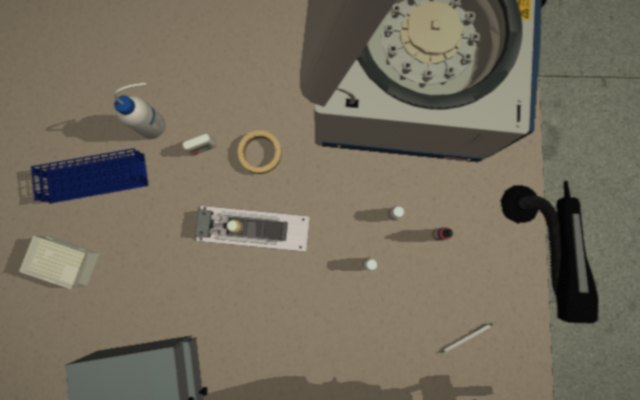

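View pics/side0.png

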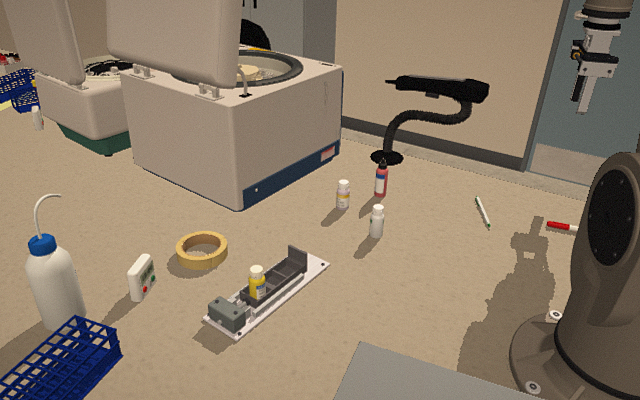

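The top view shows the dock at about (252,228) with the plunger end to the left, the loose vials at (371,264) and (397,212), the dropper at (444,233) and the tape at (259,152). The side view agrees: vial A is at (377,220), vial B at (343,194).

```bash
python3 - <<'E'
from h import *
s=manip.read_state()
C=np.load('pics/top0.npy'); S=np.load('pics/side0.npy')
def ray(cam,px):
    W,K=T(cam,s);W=np.array(W);r=W[:3,:3]@np.linalg.inv(K)@[px[0],px[1],1];return W[:3,3],r/np.linalg.norm(r)
def tri(a,b):
    o1,r1=ray('top',a);o2,r2=ray('side',b)
    A=np.stack([r1,-r2],1);t=np.linalg.lstsq(A,o2-o1,rcond=None)[0]
    p,q=o1+r1*t[0],o2+r2*t[1];return np.round((p+q)/2,4),round(np.linalg.norm(p-q),4)
for n,a,b in [('va',(368.7,263.9),(378.5,218.6)),('vb',(397.8,209.5),(344.3,192.1)),('drop',(443.2,232.5),(380.8,173.6)),
 ('cA',(252.8,226.5),(274.6,283.6)),('c272',(272.5,229.8),(290.3,274)),('c252',(252.8,226.5),(274.6,283.6)),('c3',(237.9,225.1),(256.5,295.9)),('pp',(283.1,228.5),(300.5,256.4)),('front',(227.5,224.6),(248.7,301.4)),('stop',(220.2,225),(242.8,305.4))]: print(n,tri(a,b))
for nm,P in (('top',C),('side',S)):
  for n,c in [('va',(.414,-.148)),('vb',(.53,-.2)),('dr',(.48,-.32))]:
    pass
# clusters from depth, both cams
P=np.concatenate([C.reshape(-1,3),S.reshape(-1,3)])
m=(P[:,0]>.3)&(P[:,0]<.6)&(P[:,1]>-.4)&(P[:,1]<-.05)&(P[:,2]>.02)&(P[:,2]<.12)
Q=P[m]; occ=np.zeros((300,350),np.uint8); ij=((Q[:,:2]-[.3,-.4])*1000).astype(int).clip(0,[299,349]); occ[ij[:,0],ij[:,1]]=255
n,l=cv2.connectedComponents(cv2.dilate(occ,np.ones((9,9))))
for k in range(1,n):
    q=Q[l[ij[:,0],ij[:,1]]==k]
    if len(q)>30: print(len(q),q.min(0).round(3),q.max(0).round(3))
for nm,I in (('top',C),('side',S)):
  P=I.reshape(-1,3);t=P[(abs(P[:,0]-.41)<.3)&(abs(P[:,1])<.3)];print(nm,'table z',np.median(t[:,2]))
E
```

```text
va (array([ 0.4654, -0.1554,  0.042 ]), np.float64(0.005))
vb (array([ 0.5902, -0.2243,  0.0357]), np.float64(0.0083))
drop (array([ 0.5405, -0.3217,  0.0578]), np.float64(0.0014))
cA (array([0.5456, 0.1144, 0.0128]), np.float64(0.0099))
c272 (array([0.5401, 0.0691, 0.0074]), np.float64(0.0069))
c252 (array([0.5456, 0.1144, 0.0128]), np.float64(0.0099))
c3 (array([0.5524, 0.1531, 0.0071]), np.float64(0.0012))
pp (array([0.5397, 0.0404, 0.0322]), np.float64(0.0131))
front (array([0.5522, 0.1765, 0.0115]), np.float64(0.0028))
stop (array([0.5511, 0.193 , 0.0151]), np.float64(0.0019))
473 [ 0.45  -0.169  0.02 ] [ 0.481 -0.139  0.078]
525 [ 0.522 -0.333  0.02 ] [ 0.553 -0.304  0.103]
436 [ 0.569 -0.23   0.02 ] [ 0.599 -0.199  0.075]
top table z 0.0015697505847004356
side table z -2.8703570852772753e-05
```

```bash
python3 - <<'E'
from h import *
s=manip.read_state(); print(R.from_rotvec(s['tcp_rot']).as_matrix().round(3)); ci=manip.camera_info('wrist');print(np.round(ci['T_tool_cam'],3).tolist(),ci['K'])
C=np.load('pics/top0.npy'); S=np.load('pics/side0.npy')
# dock heading from housing/plate: look at upscaled crops
im=cv2.imread('pics/top0.png')[190:260,180:330]; cv2.imwrite('pics/crop1.png',cv2.resize(im,None,fx=5,fy=5,interpolation=cv2.INTER_CUBIC))
E
```

```text
[[ 0.277 -0.961  0.   ]
 [-0.961 -0.277 -0.   ]
 [ 0.    -0.    -1.   ]]
[[1.0, 0.0, 0.0, -0.001], [-0.0, 0.966, 0.258, -0.074], [-0.0, -0.258, 0.966, -0.16], [0.0, 0.0, 0.0, 1.0]] [[279.35244982   0.         319.25139629]
 [  0.         279.35244982 194.49123701]
 [  0.           0.           1.        ]]
```

View pics/crop1.png

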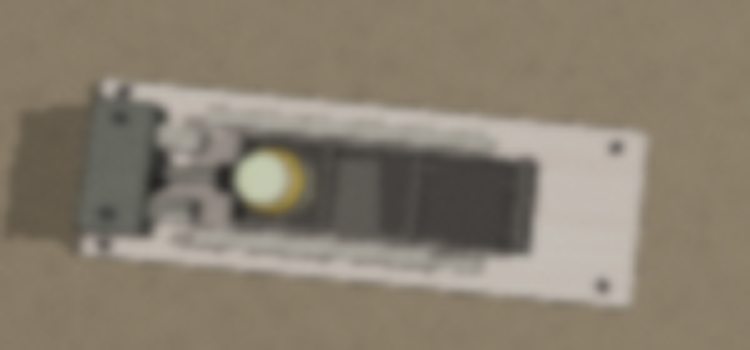

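The enlarged top crop shows the dock plate's corners at about (201,206), (310,217), (306,251) and (197,241). I'll get the heading from these.

```bash
python3 - <<'E'
from h import *
s=manip.read_state()
c=[onplane('top',s,p,.006) for p in [(200.8,206),(309.6,216.6),(305.8,250.6),(196.6,241)]]
c=np.array(c);print(c.round(4),np.linalg.norm(c[0]-c[1]),np.linalg.norm(c[1]-c[2]))
d=(c[0]-c[1]+c[3]-c[2])[:2];d/=np.linalg.norm(d);n=np.array([-d[1],d[0]])
a=np.degrees(np.arctan2(d[1],d[0]));ctr=c.mean(0)[:2];org=ctr-d*.039
print('heading',a,'centre',ctr,'origin',org,'stop',org+.115*d)
Rm=R.from_rotvec(s['tcp_rot']).as_matrix()
# want tool x along n or -n, z down ; turn about tool z
for sg in (1,-1):
    tx=np.r_[sg*n,0];ang=np.arctan2(tx@Rm[:,1],tx@Rm[:,0]);print(sg,'wz',ang,'tool y->',np.cross([0,0,-1],tx).round(3))
for nm,p in [('a',(.4655,-.154,.2)),('b',(.584,-.2145,.2))]:
    print(nm,(Rm.T@(np.array(p)-s['tcp_pos'])*1000).round(1))
E
```

```text
[[ 0.597   0.2441  0.006 ]
 [ 0.5761 -0.0164  0.006 ]
 [ 0.4954 -0.0091  0.006 ]
 [ 0.5137  0.2497  0.006 ]] 0.2613392505575021 0.08105458308753362
heading 85.67865223442746 centre [0.54553166 0.11704252] origin [0.542593   0.07815339] stop [0.55125828 0.19282646]
1 wz 1.926984965327514 tool y-> [0.075 0.997 0.   ]
-1 wz -1.2146076882622794 tool y-> [-0.075 -0.997 -0.   ]
a [-398.  -404.6   24.5]
b [-307.1 -501.7   24.5]
```

```bash
python3 - <<'E'
from h import *
for f in ('top0','side0'):
    C=np.load(f'pics/{f}.npy').reshape(-1,3)
    print(f)
    for x in np.arange(.05,.75,.05):
        print(round(x,2),[ (round(float(np.percentile(q,99)),2) if len(q:=C[(abs(C[:,0]-x)<.025)&(abs(C[:,1]-y)<.025),2])>3 else None) for y in np.arange(-.75,.25,.05)])
E
```

```text
top0
0.05 [None, None, None, None, None, None, None, None, None, None, None, None, None, None, None, None, None, None, None, None]
0.1 [None, None, None, None, None, None, None, None, None, None, None, None, None, None, None, None, None, None, None, None]
0.15 [None, None, None, 0.0, 0.0, 0.0, 0.0, 0.01, 0.0, 0.01, 0.01, 0.01, 0.01, 0.01, 0.01, 0.01, 0.01, 0.01, 0.0, 0.05]
0.2 [None, None, None, 0.0, 0.01, 0.01, 0.01, 0.0, 0.0, 0.01, 0.01, 0.01, 0.01, 0.01, 0.01, 0.01, 0.01, 0.01, 0.01, 0.1]
0.25 [None, None, None, 0.0, 0.01, 0.01, 0.01, 0.01, 0.01, 0.0, 0.01, 0.01, 0.01, 0.01, 0.01, 0.01, 0.01, 0.0, 0.01, 0.01]
0.3 [None, None, None, 0.01, 0.01, 0.01, 0.01, 0.01, 0.01, 0.01, 0.01, 0.01, 0.01, 0.01, 0.0, 0.01, 0.01, 0.01, 0.01, 0.01]
0.35 [None, None, None, 0.0, 0.01, 0.01, 0.01, 0.01, 0.01, 0.01, 0.01, 0.01, 0.0, 0.01, 0.01, 0.01, 0.01, 0.01, 0.01, 0.01]
0.4 [None, None, None, 0.01, 0.26, 0.27, 0.01, 0.0, 0.01, 0.01, 0.01, 0.01, 0.01, 0.01, 0.01, 0.01, 0.01, 0.01, 0.01, 0.01]
0.45 [None, None, None, 0.0, 0.26, 0.27, 0.01, 0.01, 0.01, 0.01, 0.01, 0.01, 0.08, 0.01, 0.01, 0.01, 0.01, 0
[... 1558 characters left out ...]
, 0.0]
0.45 [None, None, None, 0.0, 0.26, 0.27, 0.0, 0.0, 0.0, 0.0, 0.0, 0.0, 0.07, 0.0, 0.0, 0.0, 0.0, 0.0, 0.0, 0.0]
0.5 [None, None, None, 0.0, 0.16, 0.26, 0.0, 0.0, 0.04, 0.07, 0.0, 0.0, 0.06, 0.0, 0.0, 0.01, 0.05, 0.03, 0.03, 0.03]
0.55 [None, None, None, 0.0, 0.16, 0.26, 0.0, 0.0, 0.08, 0.1, 0.0, 0.07, 0.0, 0.0, 0.0, 0.01, 0.05, 0.03, 0.08, 0.04]
0.6 [None, None, None, -0.0, 0.15, 0.24, 0.01, 0.0, 0.0, 0.0, 0.07, 0.07, 0.0, 0.0, 0.0, 0.0, 0.01, 0.0, 0.02, 0.04]
0.65 [None, None, None, -0.0, 0.02, 0.23, 0.0, 0.0, 0.0, 0.0, 0.0, 0.0, 0.0, 0.0, 0.0, 0.0, 0.0, 0.0, 0.0, 0.0]
0.7 [None, None, None, 0.0, 0.0, 0.0, 0.25, 0.27, 0.27, 0.27, 0.27, 0.12, 0.0, 0.0, 0.0, 0.0, 0.03, 0.03, 0.03, 0.0]
```

```bash
python3 - <<'E'
from h import *
for f in ('top0','side0'):
    C=np.load(f'pics/{f}.npy').reshape(-1,3)
    for y in np.arange(-.4,-.05,.05):
        q=C[(abs(C[:,1]-y)<.025)&(C[:,2]>.1)&(C[:,2]<.35)&(C[:,0]>.5)&(C[:,0]<.9)]
        if len(q)>5: print(f,round(y,2),np.percentile(q[:,0],[1,5,20]).round(3))
E
```

```text
top0 -0.4 [0.713 0.715 0.725]
top0 -0.35 [0.717 0.718 0.721]
top0 -0.3 [0.721 0.722 0.725]
top0 -0.25 [0.725 0.727 0.73 ]
top0 -0.2 [0.73  0.731 0.734]
top0 -0.15 [0.734 0.735 0.737]
top0 -0.1 [0.738 0.739 0.741]
side0 -0.4 [0.71  0.711 0.713]
side0 -0.35 [0.713 0.714 0.716]
side0 -0.3 [0.717 0.718 0.72 ]
side0 -0.25 [0.722 0.723 0.725]
side0 -0.2 [0.726 0.727 0.729]
side0 -0.15 [0.731 0.732 0.733]
side0 -0.1 [0.735 0.736 0.738]
```

Emit:
apply_moves(motion=[{"z":-40},{"z":-80},{"x":-31,"y":-31,"z":-80,"wz":-0.09},{"x":-61,"y":-62,"z":-80,"wz":-0.18},{"x":-92,"y":-93,"z":-80,"wz":-0.27},{"x":-122,"y":-124,"z":-80,"wz":-0.36},{"x":-153,"y":-156,"z":-80,"wz":-0.46},{"x":-184,"y":-187,"z":-80,"wz":-0.56},{"x":-214,"y":-218,"z":-80,"wz":-0.66},{"x":-245,"y":-249,"z":-80,"wz":-0.76},{"x":-275,"y":-280,"z":-80,"wz":-0.86},{"x":-306,"y":-311,"z":-70,"wz":-0.96},{"x":-337,"y":-342,"z":-50,"wz":-1.06},{"x":-367,"y":-374,"z":-20,"wz":-1.16},{"x":-398,"y":-405,"z":20,"wz":-1.215},{"x":-398,"y":-405,"z":55,"wz":-1.215},{"x":-398,"y":-405,"z":60,"wz":-1.215},{"x":-398,"y":-405,"z":60,"wz":-1.215}])

```text
validation failed for argument at $.mo...
```

```bash
python3 - <<'E'
from h import *
s,im,d=snap('wrist','w1.png'); np.save('pics/w1.npy',cloud('wrist',s,d))
print(s['t'],s['tcp_pos'].round(4),s['tcp_rot'].round(3),s['qpos'].round(2),s['force'].round(2))
for n in ['vial_a_mid','dropper_mid']:
    print(n,[(np.round(m['location'],1).tolist(),round(m['confidence'],2)) for m in manip.mark_of('wrist',n)][:4])
Q=cloud('wrist',s,d).reshape(-1,3)
Q=Q[(Q[:,0]>.38)&(Q[:,0]<.68)&(Q[:,1]>-.4)&(Q[:,1]<-.05)&(Q[:,2]>.02)&(Q[:,2]<.12)]
occ=np.zeros((300,350),np.uint8); ij=((Q[:,:2]-[.38,-.4])*1000).astype(int).clip(0,[299,349]); occ[ij[:,0],ij[:,1]]=255
n,l=cv2.connectedComponents(cv2.dilate(occ,np.ones((9,9))))
for k in range(1,n):
    q=Q[l[ij[:,0],ij[:,1]]==k]
    if len(q)>100:
        t=q[q[:,2]>q[:,2].max()-.004]; print(len(q),q.min(0).round(4),q.max(0).round(4),'top',t.min(0).round(4),t.max(0).round(4))
E
```

```text
0.9 [ 0.1871 -0.6486  0.2245] [-2.51   1.889 -0.   ] [ 1.14  0.43  0.07  1.61 -0.03  1.11 -0.07] [0.54 0.88 0.3 ]
vial_a_mid []
dropper_mid []
```

View pics/w1.png

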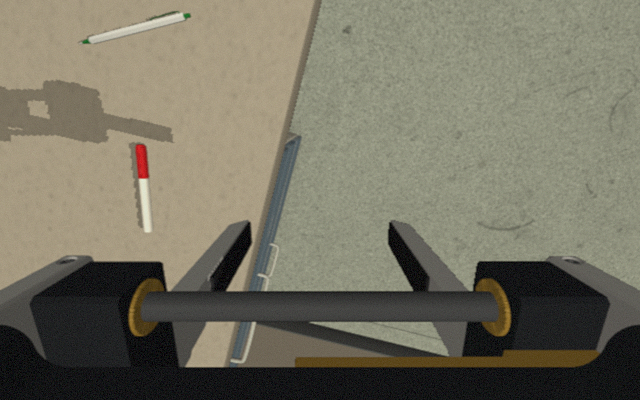

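The wrist picture shows only the worktop edge, a pen at (135,28) and a marker at (143,190): the move was refused and the arm is still at the start. I'll try a short call with every key filled in.

Emit:
apply_moves(motion=[{"x":0,"y":0,"z":-40,"wx":0,"wy":0,"wz":0,"gripper":94},{"x":0,"y":0,"z":-80,"wx":0,"wy":0,"wz":0,"gripper":94}])

```text
t: 1.25
tcp_pos: [0.1868, -0.6479, 0.3046]
tcp_rot: [-2.509, 1.888, 0.003]
force: [0.4, -1.0, 0.2]
opening: 0.094
```

Emit:
apply_moves(motion=[{"x":-31,"y":-31,"z":0,"wx":0,"wy":0,"wz":-0.09,"gripper":94},{"x":-61,"y":-62,"z":0,"wx":0,"wy":0,"wz":-0.18,"gripper":94},{"x":-92,"y":-93,"z":0,"wx":0,"wy":0,"wz":-0.27,"gripper":94},{"x":-122,"y":-124,"z":0,"wx":0,"wy":0,"wz":-0.36,"gripper":94},{"x":-153,"y":-156,"z":0,"wx":0,"wy":0,"wz":-0.46,"gripper":94},{"x":-184,"y":-187,"z":0,"wx":0,"wy":0,"wz":-0.56,"gripper":94},{"x":-214,"y":-218,"z":0,"wx":0,"wy":0,"wz":-0.66,"gripper":94},{"x":-245,"y":-249,"z":0,"wx":0,"wy":0,"wz":-0.76,"gripper":94},{"x":-275,"y":-280,"z":0,"wx":0,"wy":0,"wz":-0.86,"gripper":94},{"x":-306,"y":-311,"z":10,"wx":0,"wy":0,"wz":-0.96,"gripper":94},{"x":-337,"y":-342,"z":30,"wx":0,"wy":0,"wz":-1.06,"gripper":94},{"x":-367,"y":-374,"z":60,"wx":0,"wy":0,"wz":-1.16,"gripper":94},{"x":-398,"y":-405,"z":100,"wx":0,"wy":0,"wz":-1.215,"gripper":94},{"x":-398,"y":-405,"z":135,"wx":0,"wy":0,"wz":-1.215,"gripper":94},{"x":-398,"y":-405,"z":140,"wx":0,"wy":0,"wz":-1.215,"gripper":94},{"x":-398,"y":-405,"z":140,"wx":0,"wy":0,"wz":-1.215,"gripper":94}])

```text
t: 2.85
tcp_pos: [0.4653, -0.1542, 0.1643]
tcp_rot: [-3.139, 0.118, 0.003]
force: [-0.0, -0.2, -0.2]
opening: 0.094
```

```bash
cat > look.py <<'E'
from h import *
import sys
fn=sys.argv[1]
s,im,d=snap('wrist',fn)
print(s['t'],s['tcp_pos'].round(4),s['tcp_rot'].round(3),s['qpos'].round(2),s['force'].round(2))
print(R.from_rotvec(s['tcp_rot']).as_matrix().round(4).tolist())
C=cloud('wrist',s,d); np.save('pics/'+fn[:-4]+'.npy',C);Q=C.reshape(-1,3)
Q=Q[(Q[:,0]>.38)&(Q[:,0]<.68)&(Q[:,1]>-.4)&(Q[:,1]<-.05)&(Q[:,2]>.02)&(Q[:,2]<.12)]
if len(Q):
  occ=np.zeros((300,350),np.uint8); ij=((Q[:,:2]-[.38,-.4])*1000).astype(int).clip(0,[299,349]); occ[ij[:,0],ij[:,1]]=255
  n,l=cv2.connectedComponents(cv2.dilate(occ,np.ones((9,9))))
  for k in range(1,n):
    q=Q[l[ij[:,0],ij[:,1]]==k]
    if len(q)>100:
        t=q[q[:,2]>q[:,2].max()-.004]; print(len(q),q.min(0).round(4),q.max(0).round(4),'top',t.min(0).round(4),t.max(0).round(4))
E
python3 look.py w2.png
```

```text
2.85 [ 0.4653 -0.1542  0.1643] [-3.139e+00  1.180e-01  3.000e-03] [ 0.57  0.23 -0.43  2.05  0.12  0.89 -0.  ] [-0.05 -0.2  -0.17]
[[0.9972, -0.0751, -0.002], [-0.0751, -0.9972, 0.0007], [-0.0021, -0.0006, -1.0]]
836 [ 0.4523 -0.1655  0.0206] [ 0.4808 -0.1399  0.0744] top [ 0.4552 -0.1655  0.0705] [ 0.4774 -0.143   0.0744]
881 [ 0.5236 -0.3304  0.0376] [ 0.5521 -0.3049  0.0928] top [ 0.5313 -0.3202  0.0888] [ 0.5437 -0.3123  0.0928]
917 [ 0.571  -0.2259  0.02  ] [ 0.5977 -0.1988  0.0718] top [ 0.5737 -0.2259  0.0678] [ 0.5959 -0.2025  0.0718]
```

View pics/w2.png

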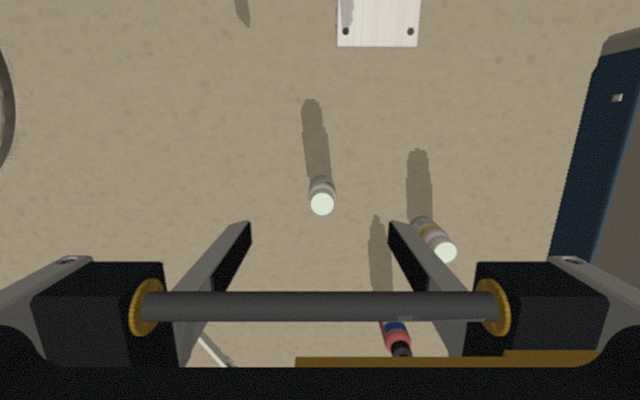

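The wrist view shows vial A between the fingers at (322,203) and vial B at (446,251). The depth centre for A is (0.466,-0.154), which matches the TCP. I'll descend and grip.

Emit:
apply_moves(grip_force=15, motion=[{"x":1,"y":0,"z":35,"wx":0,"wy":0,"wz":0,"gripper":94},{"x":1,"y":0,"z":75,"wx":0,"wy":0,"wz":0,"gripper":94},{"x":1,"y":0,"z":105,"wx":0,"wy":0,"wz":0,"gripper":94},{"x":1,"y":0,"z":118,"wx":0,"wy":0,"wz":0,"gripper":60},{"x":1,"y":0,"z":118,"wx":0,"wy":0,"wz":0,"gripper":40},{"x":1,"y":0,"z":118,"wx":0,"wy":0,"wz":0,"gripper":20},{"x":1,"y":0,"z":118,"wx":0,"wy":0,"wz":0,"gripper":20},{"x":1,"y":0,"z":118,"wx":0,"wy":0,"wz":0,"gripper":20},{"x":1,"y":0,"z":118,"wx":0,"wy":0,"wz":0,"gripper":20},{"x":1,"y":0,"z":118,"wx":0,"wy":0,"wz":0,"gripper":20}])

```text
t: 3.9
tcp_pos: [0.4671, -0.1541, 0.0469]
tcp_rot: [3.139, -0.118, 0.001]
force: [-0.0, 0.5, -0.5]
opening: 0.0413
```

Emit:
apply_moves(grip_force=15, motion=[{"x":0,"y":0,"z":0,"wx":0,"wy":0,"wz":0,"gripper":20},{"x":0,"y":0,"z":0,"wx":0,"wy":0,"wz":0,"gripper":20},{"x":0,"y":0,"z":0,"wx":0,"wy":0,"wz":0,"gripper":20},{"x":0,"y":0,"z":0,"wx":0,"wy":0,"wz":0,"gripper":20},{"x":0,"y":0,"z":0,"wx":0,"wy":0,"wz":0,"gripper":20}])

```text
t: 4.4
tcp_pos: [0.467, -0.154, 0.0466]
tcp_rot: [-3.139, 0.118, -0.0]
force: [-1.6, 0.1, 3.8]
opening: 0.0287
```

Emit:
apply_moves(grip_force=15, motion=[{"x":0,"y":0,"z":-30,"wx":0,"wy":0,"wz":0,"gripper":20},{"x":0,"y":0,"z":-70,"wx":0,"wy":0,"wz":0,"gripper":20},{"x":15,"y":-35,"z":-105,"wx":0,"wy":0,"wz":0,"gripper":20},{"x":31,"y":-70,"z":-120,"wx":0,"wy":0,"wz":0,"gripper":20},{"x":47,"y":-105,"z":-125,"wx":0,"wy":0,"wz":0,"gripper":20},{"x":63,"y":-135,"z":-125,"wx":0,"wy":0,"wz":0,"gripper":20},{"x":63,"y":-139,"z":-125,"wx":0,"wy":0,"wz":0,"gripper":20},{"x":63,"y":-139,"z":-125,"wx":0,"wy":0,"wz":0,"gripper":20}])

```text
t: 5.2
tcp_pos: [0.5399, -0.0192, 0.1711]
tcp_rot: [-3.139, 0.115, 0.001]
force: [-0.6, -0.0, -0.9]
opening: 0.0287
```

```bash
cat > dock.py <<'E'
from h import *
import sys
fn=sys.argv[1]
s,im,d=snap('wrist',fn)
print(s['t'],s['tcp_pos'].round(4),s['tcp_rot'].round(3),s['qpos'].round(2),s['force'].round(2),s['opening'])
C=cloud('wrist',s,d); np.save('pics/'+fn[:-4]+'.npy',C)
for n,z in [('cell1',.009),('push_plate',.031),('stop_face',.017),('carrier_front',.017),('dock',0),('carrier',.006),('vial_c_mid',.0415)]:
    print(n,[(np.round(m['location'],1).tolist(),round(m['confidence'],2),onplane('wrist',s,m['location'],z).round(4)[:2]) for m in manip.mark_of('wrist',n)][:4])
E
python3 dock.py w3.png
```

```text
5.2 [ 0.5399 -0.0192  0.1711] [-3.139e+00  1.150e-01  1.000e-03] [ 0.34  0.31 -0.5   1.94  0.18  0.94 -0.32] [-0.59 -0.04 -0.91] 0.02868898810762499
cell1 [([314.4, 62.6], 0.97, array([0.5435, 0.1155])), ([313.5, 16.2], 0.72, array([0.5459, 0.159 ])), ([316.3, 104.6], 0.62, array([0.5423, 0.073 ]))]
push_plate [([311.1, 138.7], 0.8, array([0.5344, 0.038 ]))]
stop_face [([369.4, 338.2], 0.21, array([ 0.5912, -0.2324]))]
carrier_front []
dock [([320.0, 220.3], 0.52, array([ 0.5364, -0.0653]))]
carrier [([314.0, 61.8], 0.88, array([0.5431, 0.1169]))]
vial_c_mid [([311.0, 4.7], 0.7, array([0.5442, 0.1581]))]
```

View pics/w3.png

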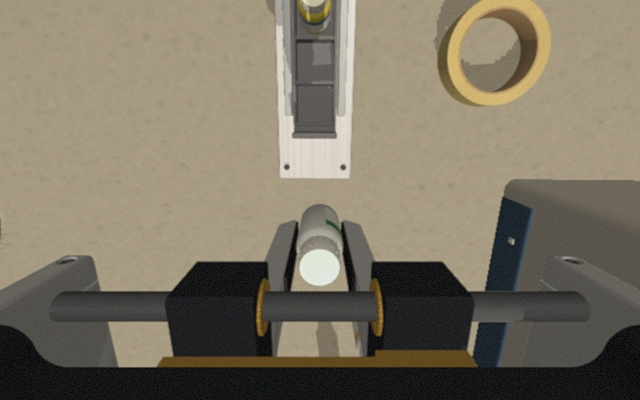

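The wrist view shows vial A held upright and the carrier's cells at (315,105), (314,62) and (313,16). The end plate is at (314,135) and the dock plate's near edge is at row 178. I'll enlarge the carrier for edge measurements.

```bash
python3 - <<'E'
import cv2
im=cv2.imread('pics/w3.png')[0:190,265:365]; cv2.imwrite('pics/crop3.png',cv2.resize(im,None,fx=3.15,fy=3.15,interpolation=cv2.INTER_CUBIC)); 
im=cv2.imread('pics/w3.png')[60:190,265:365]; cv2.imwrite('pics/crop3b.png',cv2.resize(im,None,fx=4.5,fy=4.5,interpolation=cv2.INTER_CUBIC))
E
```

```text
(no output)
```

View pics/crop3b.png

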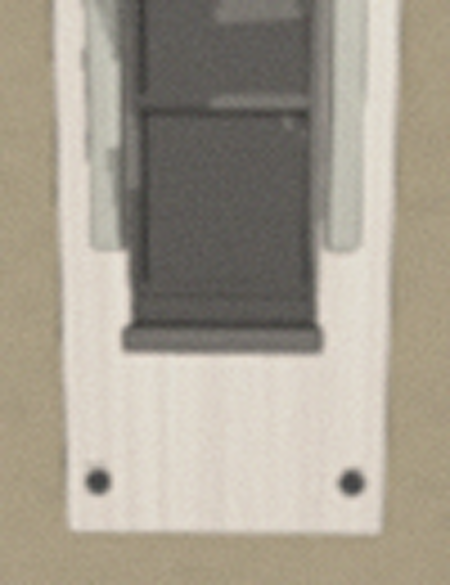

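```bash
python3 - <<'E'
from h import *
s=manip.read_state()
def P(cx,cy,z): return onplane('wrist',s,(265+cx/4.5-.4,60+cy/4.5-.4),z)
print(T('wrist',s)[0][:3,3])
o=np.array([.5426,.0782]);h=np.radians(85.68);d=np.array([np.cos(h),np.sin(h)]);n=np.array([-d[1],d[0]])
for nm,a in dict(dockL=(68,530,.006),dockR=(383,532,.006),railLo=(90,250,.018),railLi=(127,250,.018),railRi=(325,250,.018),railRo=(362,250,.018),plateTL=(123,351,.051),plateTR=(322,351,.051),plTLi=(123,327,.051),plTRi=(322,327,.051),wall12=(230,97,.026),wall12b=(230,110,.026),edgeL=(55,0,.006),edgeR=(401,0,.006)).items():
    p=P(*a)[:2]; print(nm,p.round(4),'dock',((p-o)@d*1000).round(1),((p-o)@n*1000).round(1))
E
```

```text
[0.5447722  0.05496694 0.33191755]
dockL [ 0.4929 -0.0074] dock -89.1 43.1
dockR [ 0.5758 -0.0142] dock -89.6 -40.1
railLo [0.5078 0.0626] dock -18.1 33.6
railLi [0.5166 0.062 ] dock -18.1 24.7
railRi [0.5641 0.0584] dock -18.1 -22.9
railRo [0.5729 0.0577] dock -18.1 -31.8
plateTL [0.5166 0.0401] dock -40.0 23.1
plateTR [0.5601 0.0368] dock -40.0 -20.6
plTLi [0.5171 0.0452] dock -34.8 22.9
plTRi [0.5604 0.0419] dock -34.8 -20.5
wall12 [0.544  0.0933] dock 15.2 -0.3
wall12b [0.5438 0.0906] dock 12.4 -0.3
edgeL [0.5042 0.1204] dock 39.2 41.5
edgeR [0.5862 0.1142] dock 39.2 -40.8
```

Emit:
apply_moves(grip_force=15, motion=[{"x":-2,"y":-35,"z":0,"wx":0,"wy":0,"wz":0,"gripper":20},{"x":-3,"y":-75,"z":0,"wx":0,"wy":0,"wz":0,"gripper":20},{"x":-5,"y":-110,"z":15,"wx":0,"wy":0,"wz":0,"gripper":20},{"x":-5.5,"y":-132,"z":40,"wx":0,"wy":0,"wz":0,"gripper":20},{"x":-5.5,"y":-133,"z":70,"wx":0,"wy":0,"wz":0,"gripper":20},{"x":-5.5,"y":-133,"z":81,"wx":0,"wy":0,"wz":0,"gripper":20},{"x":-5.5,"y":-133,"z":81,"wx":0,"wy":0,"wz":0,"gripper":20}])

```text
t: 6.3
tcp_pos: [0.5438, 0.1122, 0.0893]
tcp_rot: [3.139, -0.119, -0.004]
force: [-0.4, -0.5, 0.1]
opening: 0.029
```

```bash
python3 dock.py w4.png; python3 - <<'E'
from h import *
s,im,d=snap('side','s4.png')
im=cv2.imread('pics/s4.png')[210:340,190:340]; cv2.imwrite('pics/s4c.png',cv2.resize(im,None,fx=4,fy=4,interpolation=cv2.INTER_CUBIC))
E
```

```text
6.3 [0.5438 0.1122 0.0893] [ 3.139 -0.119 -0.004] [ 0.09  0.44 -0.51  1.96  0.29  0.81 -0.66] [-0.37 -0.53  0.07] 0.028975803480629978
cell1 [([314.3, 157.3], 0.88, array([0.5417, 0.1571])), ([322.1, 203.8], 0.75, array([0.5454, 0.1149]))]
push_plate [([316.6, 294.1], 0.87, array([0.5347, 0.0376]))]
stop_face [([319.3, 106.7], 0.96, array([0.5491, 0.1979])), ([320.5, 203.2], 0.58, array([0.5442, 0.118 ]))]
carrier_front [([319.2, 129.1], 0.91, array([0.5477, 0.1806])), ([319.6, 107.8], 0.71, array([0.5493, 0.1971]))]
dock []
carrier []
vial_c_mid [([320.6, 162.7], 0.92, array([0.5471, 0.1569]))]
```

View pics/w4.png

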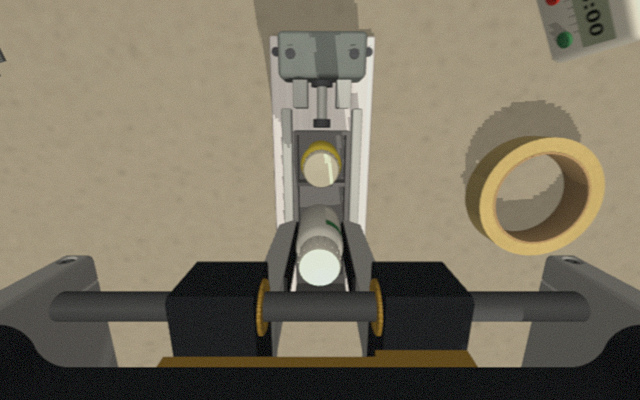

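View pics/s4c.png

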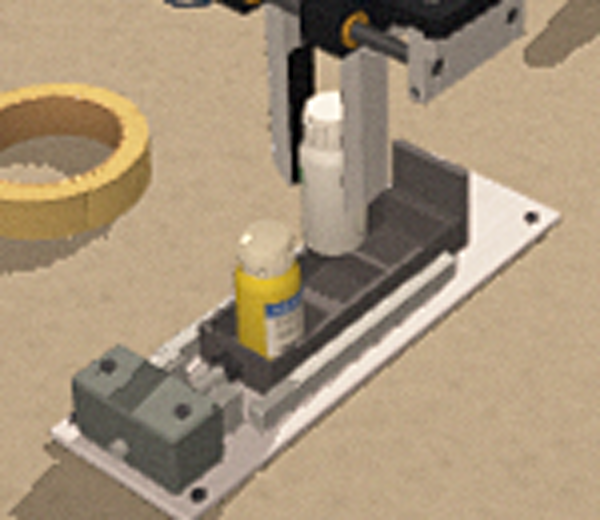

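The wrist view shows vial A over the middle cell, vial C's cap at (321,165), the wall between cells 2 and 3 at about row 183, and the carrier's front edge near row 131. The side crop agrees. I'll check the along-dock position from those edges.

```bash
python3 - <<'E'
from h import *
s=manip.read_state()
im=cv2.imread('pics/w4.png')
cv2.imwrite('pics/w4c.png',cv2.resize(im[70:220,260:385],None,fx=4,fy=4,interpolation=cv2.INTER_CUBIC))
g=cv2.cvtColor(im,cv2.COLOR_BGR2GRAY)
for x0,x1 in((299,303),(340,345)): print([(r,int(g[r,x0:x1].mean())) for r in range(120,215,1)])
for r in (128,130,132,181,183,185,187,189): print(r,onplane('wrist',s,(321,r),.026).round(4))
E
```

```text
[(120, 171), (121, 170), (122, 170), (123, 169), (124, 172), (125, 171), (126, 170), (127, 172), (128, 173), (129, 163), (130, 103), (131, 76), (132, 85), (133, 87), (134, 88), (135, 86), (136, 87), (137, 85), (138, 83), (139, 87), (140, 85), (141, 85), (142, 84), (143, 85), (144, 84), (145, 85), (146, 82), (147, 84), (148, 84), (149, 84), (150, 83), (151, 85), (152, 81), (153, 82), (154, 84), (155, 84), (156, 85), (157, 86), (158, 90), (159, 91), (160, 94), (161, 95), (162, 97), (163, 96), (164, 97), (165, 99), (166, 96), (167, 93), (168, 92), (169, 90), (170, 88), (171, 89), (172, 83), (173, 79), (174, 79), (175, 79), (176, 83), (177, 79), (178, 79), (179, 63), (180, 52), (181, 54), (182, 65), (183, 81), (184, 82), (185, 84), (186, 96), (187, 103), (188, 101), (189, 101), (190, 102), (191, 99), (192, 99), (193, 102), (194, 101), (195, 98), (196, 99), (197, 100), (198, 100), (199, 101), (200, 99), (201, 101), (202, 96), (203, 101), (204, 99), (205, 100), (206, 95), (207, 81), (208, 75), (209, 78), (210, 76), (211, 77), (212, 76), (213, 78), (214, 75)]
[(120, 170), (121, 170), (122, 
[... 546 characters left out ...]
71, 76), (172, 74), (173, 78), (174, 75), (175, 75), (176, 76), (177, 83), (178, 80), (179, 66), (180, 55), (181, 55), (182, 70), (183, 104), (184, 108), (185, 105), (186, 92), (187, 77), (188, 73), (189, 74), (190, 77), (191, 74), (192, 75), (193, 75), (194, 74), (195, 78), (196, 82), (197, 81), (198, 82), (199, 83), (200, 78), (201, 81), (202, 79), (203, 79), (204, 77), (205, 75), (206, 74), (207, 77), (208, 77), (209, 74), (210, 77), (211, 76), (212, 78), (213, 79), (214, 83)]
128 [0.5507 0.1823 0.026 ]
130 [0.5506 0.1807 0.026 ]
132 [0.5505 0.1792 0.026 ]
181 [0.5476 0.1398 0.026 ]
183 [0.5474 0.1381 0.026 ]
185 [0.5473 0.1364 0.026 ]
187 [0.5472 0.1347 0.026 ]
189 [0.5471 0.133  0.026 ]
```

View pics/w4c.png

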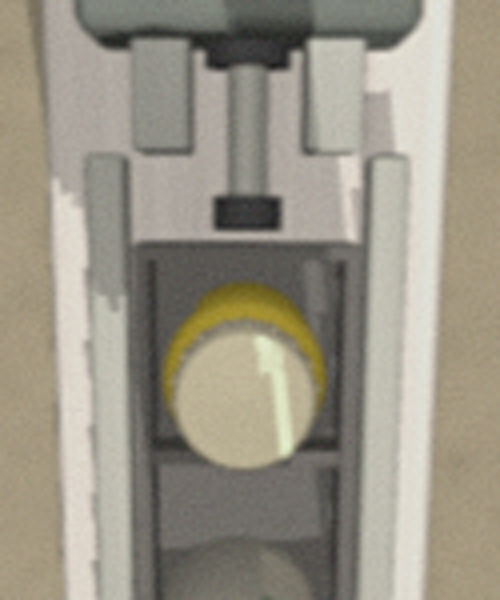

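```bash
python3 - <<'E'
from h import *
s,im,d=snap('wrist','w5.png')
print(s['tcp_pos'].round(4),s['tcp_rot'].round(4),s['qd'].round(3))
C=cloud('wrist',s,d)
print('cap',onplane('wrist',s,(320,266),.0893+.027))
q=C[240:285,300:340].reshape(-1,3); q=q[q[:,2]>.1]; t=q[q[:,2]>q[:,2].max()-.006]; print('cap pts',t.min(0),t.max(0),t.mean(0))
for r in (129.8,184.2): print(onplane('wrist',s,(321,r),.026).round(4))
print('z table',np.median(C[100:200,200:240,2]), 'wall top depth pts',C[183:186,300:303].mean((0,1)),C[183:186,341:345].mean((0,1)),'front',C[131:134,300:340].mean((0,1)))
W=np.load('pics/w3.npy'); print('w3 table',np.median(W[100:200,200:240,2]),'plate top',W[133:137,300:330].mean((0,1)),'w3 wall12',W[82:84,305:325].mean((0,1)))
E
```

```text
[0.545  0.1128 0.0911] [-3.1392e+00  1.1850e-01 -1.6000e-03] [-0.004  0.003 -0.     0.003  0.003 -0.003 -0.001]
cap [0.54441472 0.11276123 0.1163    ]
cap pts [0.54957575 0.18850458 0.25155041] [0.54957575 0.18850458 0.25155041] [0.54957575 0.18850458 0.25155041]
[0.5506 0.1809 0.026 ]
[0.5474 0.1371 0.026 ]
z table 0.00024719966199471255 wall top depth pts [0.53067477 0.13796962 0.02343932] [0.56518703 0.13574018 0.02506455] front [0.54921514 0.17928629 0.02535579]
w3 table 0.00017023840078761454 plate top [0.53874065 0.04308284 0.05117212] w3 wall12 [0.54219322 0.0940667  0.02361908]
```

Held-vial and carrier-edge measurements differ by about 2 mm along the dock, so I'll shift 2 mm and lower the vial.

Emit:
apply_moves(grip_force=15, motion=[{"x":0.5,"y":-2.3,"z":0,"wx":0,"wy":0,"wz":0,"gripper":20},{"x":0.5,"y":-2.3,"z":8,"wx":0,"wy":0,"wz":0,"gripper":20},{"x":0.5,"y":-2.3,"z":16,"wx":0,"wy":0,"wz":0,"gripper":20},{"x":0.5,"y":-2.3,"z":24,"wx":0,"wy":0,"wz":0,"gripper":20},{"x":0.5,"y":-2.3,"z":30,"wx":0,"wy":0,"wz":0,"gripper":20},{"x":0.5,"y":-2.3,"z":33,"wx":0,"wy":0,"wz":0,"gripper":20},{"x":0.5,"y":-2.3,"z":33,"wx":0,"wy":0,"wz":0,"gripper":20}])

```text
t: 7.5
tcp_pos: [0.545, 0.1152, 0.0569]
tcp_rot: [3.139, -0.118, -0.001]
force: [-0.3, -0.1, -0.2]
opening: 0.0288
```

```bash
python3 - <<'E'
from h import *
s,im,d=snap('side','s6.png')
for i in range(3):
    print(s['tcp_pos'].round(4),s['force'].round(2)); 
    s=manip.read_state()
im=cv2.imread('pics/s6.png')[210:340,190:340]; cv2.imwrite('pics/s6c.png',cv2.resize(im,None,fx=4,fy=4,interpolation=cv2.INTER_CUBIC))
E
```

```text
[0.545  0.1152 0.0569] [-0.31 -0.07 -0.18]
[0.5452 0.1153 0.0573] [ 0.65 -1.07 -1.43]
[0.5452 0.1153 0.0573] [ 0.65 -1.07 -1.43]
```

View pics/s6c.png

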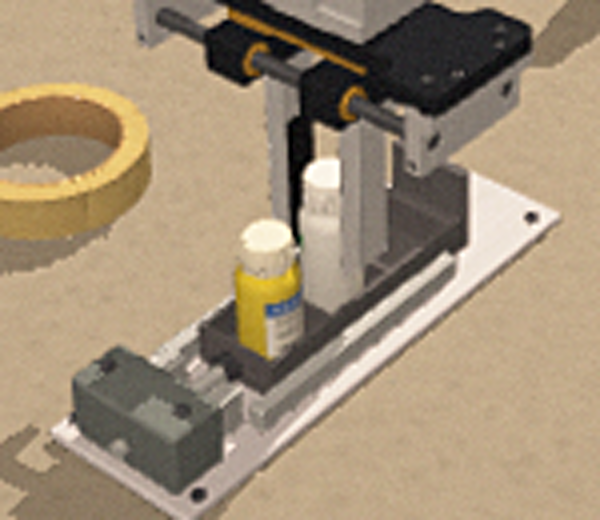

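The side crop shows vial A down inside the middle cell with no side force. I'll lower the last millimetre, release, and rise.

Emit:
apply_moves(grip_force=15, motion=[{"x":0,"y":0,"z":1,"wx":0,"wy":0,"wz":0,"gripper":20},{"x":0,"y":0,"z":1.3,"wx":0,"wy":0,"wz":0,"gripper":20},{"x":0,"y":0,"z":1.3,"wx":0,"wy":0,"wz":0,"gripper":45},{"x":0,"y":0,"z":1.3,"wx":0,"wy":0,"wz":0,"gripper":70},{"x":0,"y":0,"z":1.3,"wx":0,"wy":0,"wz":0,"gripper":94},{"x":0,"y":0,"z":1.3,"wx":0,"wy":0,"wz":0,"gripper":94},{"x":0,"y":0,"z":1.3,"wx":0,"wy":0,"wz":0,"gripper":94},{"x":0,"y":0,"z":-20,"wx":0,"wy":0,"wz":0,"gripper":94},{"x":0,"y":0,"z":-60,"wx":0,"wy":0,"wz":0,"gripper":94},{"x":0,"y":0,"z":-100,"wx":0,"wy":0,"wz":0,"gripper":94},{"x":0,"y":0,"z":-110,"wx":0,"wy":0,"wz":0,"gripper":94}])

```text
t: 8.65
tcp_pos: [0.5469, 0.1159, 0.1715]
tcp_rot: [-3.138, 0.118, -0.008]
force: [-0.3, 0.3, -0.3]
opening: 0.0934
```

```bash
python3 dock.py w7.png
```

```text
8.65 [0.5469 0.1159 0.1715] [-3.138  0.118 -0.008] [ 0.13  0.34 -0.55  1.9   0.22  0.96 -0.59] [-0.25  0.29 -0.3 ] 0.09341385274671925
cell1 [([318.5, 187.2], 0.71, array([0.5458, 0.1148])), ([319.6, 221.6], 0.64, array([0.5439, 0.0714])), ([314.4, 150.0], 0.6, array([0.5444, 0.1589]))]
push_plate [([315.4, 256.4], 0.91, array([0.5362, 0.0363]))]
stop_face [([313.6, 116.7], 0.76, array([0.5465, 0.1956]))]
carrier_front [([314.8, 130.9], 0.97, array([0.5467, 0.1805]))]
dock []
carrier [([319.5, 186.1], 0.6, array([0.5471, 0.1153]))]
vial_c_mid [([315.5, 154.1], 0.61, array([0.5459, 0.1579]))]
```

View pics/w7.png

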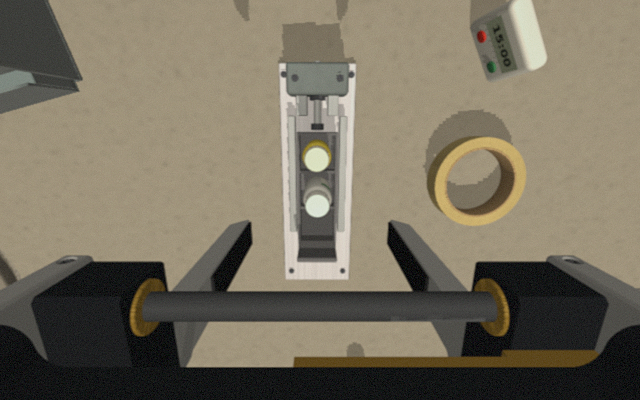

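The wrist view shows vial A standing in the middle cell (cap at (317,205)) next to vial C (316,158), and cell 1 is empty at about (318,232). Next I'll move over vial B.

Emit:
apply_moves(motion=[{"x":6,"y":30,"z":0,"wx":0,"wy":0,"wz":0,"gripper":94},{"x":14,"y":72,"z":0,"wx":0,"wy":0,"wz":0,"gripper":94},{"x":23,"y":116,"z":0,"wx":0,"wy":0,"wz":0,"gripper":94},{"x":32,"y":160,"z":0,"wx":0,"wy":0,"wz":0,"gripper":94},{"x":40,"y":204,"z":0,"wx":0,"wy":0,"wz":0,"gripper":94},{"x":49,"y":248,"z":0,"wx":0,"wy":0,"wz":0,"gripper":94},{"x":57,"y":290,"z":0,"wx":0,"wy":0,"wz":0,"gripper":94},{"x":64,"y":322,"z":0,"wx":0,"wy":0,"wz":0,"gripper":94},{"x":64.5,"y":325.5,"z":0,"wx":0,"wy":0,"wz":0,"gripper":94},{"x":64.5,"y":325.5,"z":0,"wx":0,"wy":0,"wz":0,"gripper":94},{"x":64.5,"y":325.5,"z":0,"wx":0,"wy":0,"wz":0,"gripper":94}])

```text
t: 10.15
tcp_pos: [0.5851, -0.2127, 0.1669]
tcp_rot: [-3.139, 0.116, 0.001]
force: [0.6, -0.4, 0.2]
opening: 0.094
```

```bash
python3 look.py w8.png
```

```text
10.15 [ 0.5851 -0.2127  0.1669] [-3.139e+00  1.160e-01  1.000e-03] [ 0.57  0.43 -0.42  1.76  0.2   1.   -0.  ] [ 0.65 -0.39  0.23]
[[0.9973, -0.0736, -0.0008], [-0.0736, -0.9973, 0.0009], [-0.0009, -0.0009, -1.0]]
563 [ 0.5249 -0.3239  0.0201] [ 0.553  -0.3054  0.1006] top [ 0.5343 -0.3239  0.0979] [ 0.5418 -0.321   0.1006]
853 [ 0.5699 -0.2269  0.02  ] [ 0.6004 -0.1992  0.0715] top [ 0.5732 -0.2269  0.0677] [ 0.5965 -0.2025  0.0715]
```

View pics/w8.png

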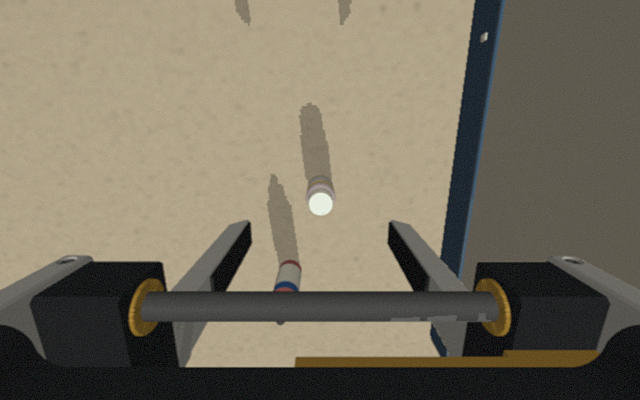

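Vial B is centred between the fingers at (320,204), and the dropper at (287,280) is well clear. I'll descend and grip.

Emit:
apply_moves(grip_force=15, motion=[{"x":0,"y":1.5,"z":35,"wx":0,"wy":0,"wz":0,"gripper":80},{"x":0,"y":1.5,"z":75,"wx":0,"wy":0,"wz":0,"gripper":70},{"x":0,"y":1.5,"z":105,"wx":0,"wy":0,"wz":0,"gripper":70},{"x":0,"y":1.5,"z":122,"wx":0,"wy":0,"wz":0,"gripper":60},{"x":0,"y":1.5,"z":122,"wx":0,"wy":0,"wz":0,"gripper":40},{"x":0,"y":1.5,"z":122,"wx":0,"wy":0,"wz":0,"gripper":20},{"x":0,"y":1.5,"z":122,"wx":0,"wy":0,"wz":0,"gripper":20},{"x":0,"y":1.5,"z":122,"wx":0,"wy":0,"wz":0,"gripper":20},{"x":0,"y":1.5,"z":122,"wx":0,"wy":0,"wz":0,"gripper":20},{"x":0,"y":1.5,"z":122,"wx":0,"wy":0,"wz":0,"gripper":20},{"x":0,"y":1.5,"z":122,"wx":0,"wy":0,"wz":0,"gripper":20},{"x":0,"y":1.5,"z":122,"wx":0,"wy":0,"wz":0,"gripper":20}])

```text
t: 11.4
tcp_pos: [0.5858, -0.216, 0.0468]
tcp_rot: [3.139, -0.118, 0.003]
force: [-1.8, 0.9, 8.7]
opening: 0.0298
```

Emit:
apply_moves(grip_force=15, motion=[{"x":0,"y":0,"z":-30,"wx":0,"wy":0,"wz":0,"gripper":20},{"x":0,"y":0,"z":-70,"wx":0,"wy":0,"wz":0,"gripper":20},{"x":-3,"y":-15,"z":-105,"wx":0,"wy":0,"wz":0,"gripper":20},{"x":-12,"y":-55,"z":-120,"wx":0,"wy":0,"wz":0,"gripper":20},{"x":-22,"y":-97,"z":-120,"wx":0,"wy":0,"wz":0,"gripper":20},{"x":-32,"y":-140,"z":-120,"wx":0,"wy":0,"wz":0,"gripper":20},{"x":-42,"y":-183,"z":-120,"wx":0,"wy":0,"wz":0,"gripper":20},{"x":-52,"y":-226,"z":-120,"wx":0,"wy":0,"wz":0,"gripper":20},{"x":-60,"y":-262,"z":-120,"wx":0,"wy":0,"wz":0,"gripper":20},{"x":-64.5,"y":-283,"z":-100,"wx":0,"wy":0,"wz":0,"gripper":20},{"x":-64.5,"y":-285,"z":-70,"wx":0,"wy":0,"wz":0,"gripper":20},{"x":-64.5,"y":-285,"z":-50,"wx":0,"wy":0,"wz":0,"gripper":20},{"x":-64.5,"y":-285,"z":-50,"wx":0,"wy":0,"wz":0,"gripper":20},{"x":-64.5,"y":-285,"z":-50,"wx":0,"wy":0,"wz":0,"gripper":20}])

```text
t: 12.8
tcp_pos: [0.5424, 0.0733, 0.0962]
tcp_rot: [-3.139, 0.118, -0.0]
force: [0.5, -0.8, 0.0]
opening: 0.0298
```

```bash
python3 dock.py w9.png; python3 - <<'E'
from h import *
s,im,d=snap('side','s9.png'); print(s['tcp_pos'].round(4))
im=cv2.imread('pics/s9.png')[190:320,210:360]; cv2.imwrite('pics/s9c.png',cv2.resize(im,None,fx=4,fy=4,interpolation=cv2.INTER_CUBIC))
im=cv2.imread('pics/w9.png')[80:300,260:385]; cv2.imwrite('pics/w9c.png',cv2.resize(im,None,fx=2.7,fy=2.7,interpolation=cv2.INTER_CUBIC))
E
```

```text
12.8 [0.5424 0.0733 0.0962] [-3.139  0.118 -0.   ] [ 0.16  0.42 -0.51  1.98  0.28  0.81 -0.58] [ 0.5  -0.79  0.03] 0.02984074856663067
cell1 [([320.7, 205.8], 0.83, array([0.5427, 0.0722])), ([316.1, 158.8], 0.81, array([0.5418, 0.116 ]))]
push_plate [([317.5, 167.7], 0.66, array([0.5428, 0.1116]))]
stop_face [([321.3, 57.4], 0.97, array([0.5522, 0.1962]))]
carrier_front [([318.9, 79.5], 0.9, array([0.5491, 0.1802]))]
dock []
carrier [([320.3, 156.2], 0.87, array([0.5457, 0.1176])), ([318.1, 103.6], 0.29, array([0.5471, 0.1625]))]
vial_c_mid [([319.4, 55.1], 0.74, array([0.5505, 0.1929])), ([315.4, 109.4], 0.71, array([0.5448, 0.1567]))]
[0.5424 0.0732 0.096 ]
```

View pics/w9c.png

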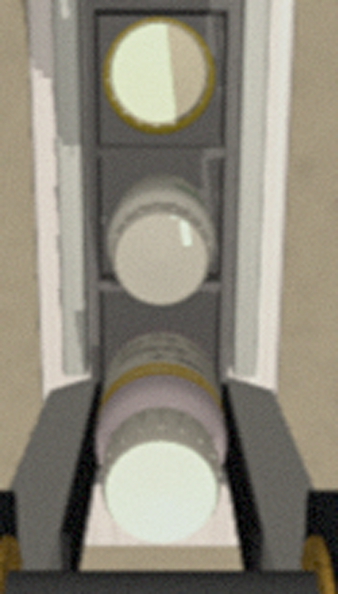

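View pics/s9c.png

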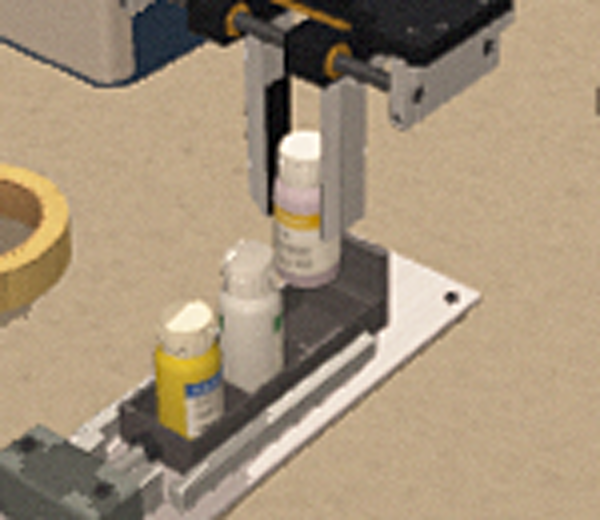

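The wrist crop shows vial B above cell 1 behind vial A, with the walls between cells at crop rows of about 286 and 151. The side crop agrees. I'll check the along-dock offset.

```bash
python3 - <<'E'
from h import *
s=manip.read_state()
for r,c in ((286,165),(151,162)):
    p=onplane('wrist',s,(260+c/2.7-.3,80+r/2.7-.3),.026); print(p.round(4))
print('cap',onplane('wrist',s,(260+161/2.7-.3,80+491/2.7-.3),.096+.0245))
E
```

```text
[0.5444 0.0953 0.026 ]
[0.5466 0.1367 0.026 ]
cap [0.54161106 0.07560783 0.1205    ]
```

Emit:
apply_moves(grip_force=15, motion=[{"x":0,"y":0,"z":8,"wx":0,"wy":0,"wz":0,"gripper":20},{"x":0,"y":0,"z":16,"wx":0,"wy":0,"wz":0,"gripper":20},{"x":0,"y":0,"z":24,"wx":0,"wy":0,"wz":0,"gripper":20},{"x":0,"y":0,"z":32,"wx":0,"wy":0,"wz":0,"gripper":20},{"x":0,"y":0,"z":37,"wx":0,"wy":0,"wz":0,"gripper":20},{"x":0,"y":0,"z":39,"wx":0,"wy":0,"wz":0,"gripper":20},{"x":0,"y":0,"z":39,"wx":0,"wy":0,"wz":0,"gripper":20}])

```text
t: 13.95
tcp_pos: [0.5421, 0.0734, 0.0563]
tcp_rot: [-3.139, 0.118, 0.001]
force: [0.8, 0.5, -1.1]
opening: 0.0301
```

```bash
python3 - <<'E'
from h import *
s,im,d=snap('side','s10.png'); print(s['tcp_pos'].round(4)); s=manip.read_state();print(s['tcp_pos'].round(4),s['force'].round(2))
im=cv2.imread('pics/s10.png')[190:320,210:360]; cv2.imwrite('pics/s10c.png',cv2.resize(im,None,fx=4,fy=4,interpolation=cv2.INTER_CUBIC))
E
```

```text
[0.5421 0.0734 0.0563]
[0.5422 0.0734 0.0565] [ 0.73 -0.03 -0.79]
```

View pics/s10c.png

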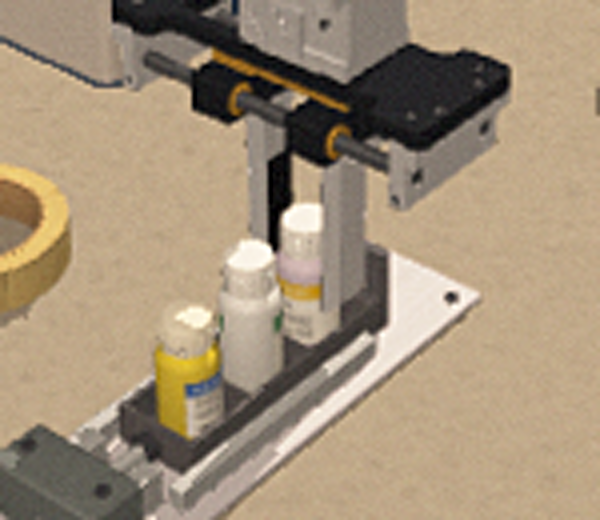

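Vial B is inside cell 1. I'll lower the last millimetre, release, rise, and go behind the end plate while closing the fingers.

Emit:
apply_moves(grip_force=15, motion=[{"x":0,"y":0,"z":0.8,"wx":0,"wy":0,"wz":0,"gripper":20},{"x":0,"y":0,"z":1,"wx":0,"wy":0,"wz":0,"gripper":45},{"x":0,"y":0,"z":1,"wx":0,"wy":0,"wz":0,"gripper":70},{"x":0,"y":0,"z":1,"wx":0,"wy":0,"wz":0,"gripper":80},{"x":0,"y":0,"z":1,"wx":0,"wy":0,"wz":0,"gripper":80},{"x":0,"y":0,"z":1,"wx":0,"wy":0,"wz":0,"gripper":80},{"x":0,"y":0,"z":1,"wx":0,"wy":0,"wz":0,"gripper":80},{"x":0,"y":0,"z":-20,"wx":0,"wy":0,"wz":0,"gripper":80},{"x":0,"y":0,"z":-60,"wx":0,"wy":0,"wz":0,"gripper":80},{"x":0,"y":0,"z":-90,"wx":0,"wy":0,"wz":0,"gripper":40},{"x":0,"y":35,"z":-90,"wx":0,"wy":0,"wz":0,"gripper":0},{"x":0,"y":70,"z":-90,"wx":0,"wy":0,"wz":0,"gripper":0},{"x":-0.5,"y":78.5,"z":-90,"wx":0,"wy":0,"wz":0,"gripper":0},{"x":-0.5,"y":78.5,"z":-90,"wx":0,"wy":0,"wz":0,"gripper":0},{"x":-0.5,"y":78.5,"z":-90,"wx":0,"wy":0,"wz":0,"gripper":0}])

```text
t: 15.5
tcp_pos: [0.5359, -0.004, 0.1465]
tcp_rot: [-3.139, 0.117, -0.0]
force: [0.4, -0.1, 0.9]
opening: 0.0353
```

```bash
python3 dock.py w11.png; python3 - <<'E'
from h import *
s,im,d=snap('side','s11.png')
im=cv2.imread('pics/s11.png')[190:320,210:360]; cv2.imwrite('pics/s11c.png',cv2.resize(im,None,fx=4,fy=4,interpolation=cv2.INTER_CUBIC))
E
```

```text
15.5 [ 0.5359 -0.004   0.1465] [-3.139  0.117 -0.   ] [ 0.32  0.33 -0.51  1.97  0.21  0.89 -0.38] [ 0.43 -0.1   0.95] 0.035271568256666254
cell1 [([317.7, 75.9], 0.84, array([0.5421, 0.1139])), ([316.6, 26.8], 0.7, array([0.5444, 0.1573])), ([322.9, 120.5], 0.59, array([0.5443, 0.0709]))]
push_plate [([316.7, 153.0], 0.68, array([0.5357, 0.0406])), ([322.4, 115.9], 0.35, array([0.5438, 0.0752]))]
stop_face []
carrier_front []
dock []
carrier [([318.5, 72.1], 0.73, array([0.5432, 0.1178]))]
vial_c_mid [([318.9, 13.3], 0.63, array([0.5467, 0.1579]))]
```

View pics/w11.png

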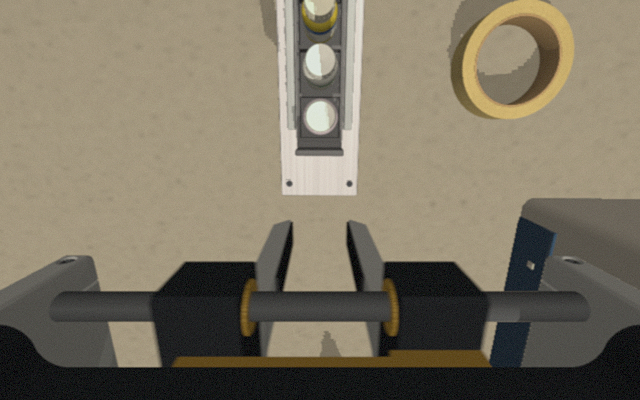

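View pics/s11c.png

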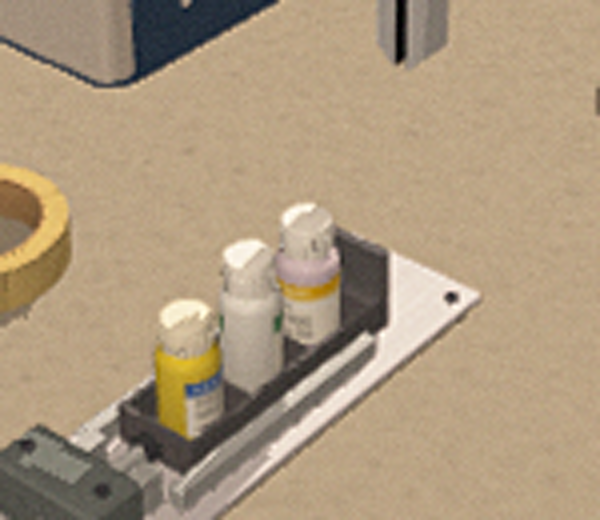

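All three vials stand upright in the cells (caps at (321,117), (320,63), (320,10)), and the fingers are behind the end plate. I'll go down to push height.

Emit:
apply_moves(grip_force=15, motion=[{"x":0,"y":0,"z":30,"wx":0,"wy":0,"wz":0,"gripper":0},{"x":0,"y":0,"z":65,"wx":0,"wy":0,"wz":0,"gripper":0},{"x":0,"y":0,"z":95,"wx":0,"wy":0,"wz":0,"gripper":0},{"x":0,"y":0,"z":110,"wx":0,"wy":0,"wz":0,"gripper":0},{"x":0,"y":0,"z":110,"wx":0,"wy":0,"wz":0,"gripper":0},{"x":0,"y":0,"z":110,"wx":0,"wy":0,"wz":0,"gripper":0},{"x":0,"y":0,"z":110,"wx":0,"wy":0,"wz":0,"gripper":0}])

```text
t: 16.65
tcp_pos: [0.5367, -0.0049, 0.0379]
tcp_rot: [-3.139, 0.118, -0.003]
force: [0.9, -0.7, 0.4]
opening: 0.0003
```

```bash
python3 - <<'E'
from h import *
s,im,d=snap('side','s12.png'); s=manip.read_state();print(s['tcp_pos'].round(4),s['force'].round(2),s['opening'])
im=cv2.imread('pics/s12.png')[190:320,210:360]; cv2.imwrite('pics/s12c.png',cv2.resize(im,None,fx=4,fy=4,interpolation=cv2.INTER_CUBIC))
E
```

```text
[ 0.5367 -0.0049  0.0379] [-0.53  0.53  0.03] 0.0005994171908302183
```

View pics/s12c.png

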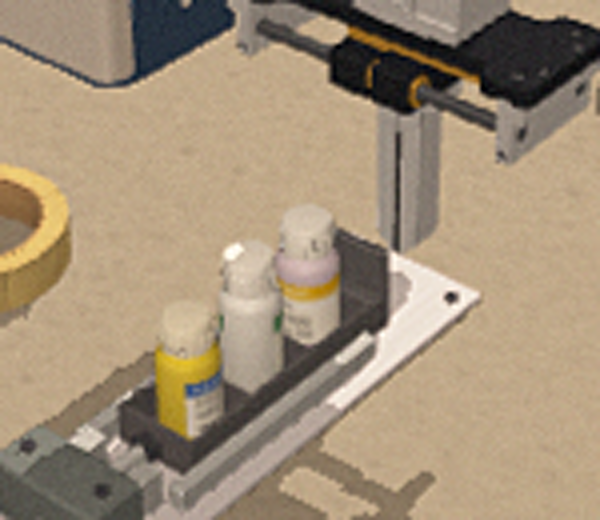

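The side crop shows the closed fingers standing behind the middle of the end plate, clear of the dock plate. I'll approach slowly.

Emit:
apply_moves(motion=[{"x":0,"y":-5,"z":0,"wx":0,"wy":0,"wz":0,"gripper":0},{"x":0,"y":-10,"z":0,"wx":0,"wy":0,"wz":0,"gripper":0},{"x":0,"y":-15,"z":0,"wx":0,"wy":0,"wz":0,"gripper":0},{"x":0,"y":-20,"z":0,"wx":0,"wy":0,"wz":0,"gripper":0},{"x":0,"y":-24,"z":0,"wx":0,"wy":0,"wz":0,"gripper":0},{"x":0,"y":-27,"z":0,"wx":0,"wy":0,"wz":0,"gripper":0},{"x":0,"y":-29,"z":0,"wx":0,"wy":0,"wz":0,"gripper":0},{"x":0,"y":-30,"z":0,"wx":0,"wy":0,"wz":0,"gripper":0}])

```text
t: 17.5
tcp_pos: [0.538, 0.0252, 0.0365]
tcp_rot: [-3.139, 0.118, 0.0]
force: [-0.5, -0.0, 0.6]
opening: 0.0006
```

Emit:
apply_moves(motion=[{"x":0,"y":-1,"z":0,"wx":0,"wy":0,"wz":0,"gripper":0},{"x":0,"y":-2,"z":0,"wx":0,"wy":0,"wz":0,"gripper":0},{"x":0,"y":-3,"z":0,"wx":0,"wy":0,"wz":0,"gripper":0},{"x":0,"y":-4,"z":0,"wx":0,"wy":0,"wz":0,"gripper":0}])

```text
t: 17.9
tcp_pos: [0.5383, 0.029, 0.0365]
tcp_rot: [-3.139, 0.118, -0.0]
force: [-0.4, -0.1, -0.0]
opening: 0.0005
```

Emit:
apply_moves(motion=[{"x":0,"y":-1,"z":0,"wx":0,"wy":0,"wz":0,"gripper":0},{"x":0,"y":-2,"z":0,"wx":0,"wy":0,"wz":0,"gripper":0},{"x":0,"y":-3,"z":0,"wx":0,"wy":0,"wz":0,"gripper":0},{"x":0,"y":-4,"z":0,"wx":0,"wy":0,"wz":0,"gripper":0}])

```text
t: 18.3
tcp_pos: [0.5385, 0.0322, 0.0365]
tcp_rot: [3.138, -0.119, -0.0]
force: [-0.6, -7.8, 3.1]
opening: 0.0003
```

Emit:
apply_moves(motion=[{"x":0,"y":-1,"z":0,"wx":0,"wy":0,"wz":0,"gripper":0},{"x":0,"y":-2,"z":0,"wx":0,"wy":0,"wz":0,"gripper":0},{"x":0,"y":-3,"z":0,"wx":0,"wy":0,"wz":0,"gripper":0},{"x":0,"y":-4,"z":0,"wx":0,"wy":0,"wz":0,"gripper":0},{"x":0,"y":-5,"z":0,"wx":0,"wy":0,"wz":0,"gripper":0}])

```text
t: 18.8
tcp_pos: [0.5389, 0.0366, 0.0365]
tcp_rot: [3.138, -0.119, -0.001]
force: [-1.4, -9.1, 3.4]
opening: 0.0009
```

Emit:
apply_moves(motion=[{"x":0,"y":-1,"z":0,"wx":0,"wy":0,"wz":0,"gripper":0},{"x":0,"y":-2,"z":0,"wx":0,"wy":0,"wz":0,"gripper":0},{"x":0,"y":-3,"z":0,"wx":0,"wy":0,"wz":0,"gripper":0},{"x":0,"y":-4,"z":0,"wx":0,"wy":0,"wz":0,"gripper":0}])

```text
t: 19.2
tcp_pos: [0.5391, 0.0403, 0.0365]
tcp_rot: [3.137, -0.12, -0.001]
force: [-0.6, -10.3, 4.6]
opening: 0.0005
```

```bash
python3 dock.py w13.png; python3 - <<'E'
from h import *
s,im,d=snap('side','s13.png'); s=manip.read_state();print(s['tcp_pos'].round(4),s['force'].round(2),s['moment'].round(2))
im=cv2.imread('pics/s13.png')[200:330,190:340]; cv2.imwrite('pics/s13c.png',cv2.resize(im,None,fx=4,fy=4,interpolation=cv2.INTER_CUBIC))
E
```

```text
19.2 [0.5391 0.0403 0.0365] [ 3.137e+00 -1.200e-01 -1.000e-03] [ 0.17  0.5  -0.45  2.03  0.34  0.69 -0.57] [ -0.64 -10.33   4.55] 0.0005090847288445753
cell1 []
push_plate [([317.9, 228.4], 0.95, array([0.538 , 0.0497]))]
stop_face []
carrier_front [([315.8, 32.4], 0.72, array([0.5457, 0.1647])), ([321.5, 103.6], 0.39, array([0.546 , 0.1255]))]
dock []
carrier []
vial_c_mid [([316.8, 8.5], 0.84, array([0.5467, 0.1685]))]
[0.5392 0.0405 0.0365] [-0.64 -9.5   2.99] [-2.07  0.09 -0.01]
```

View pics/s13c.png

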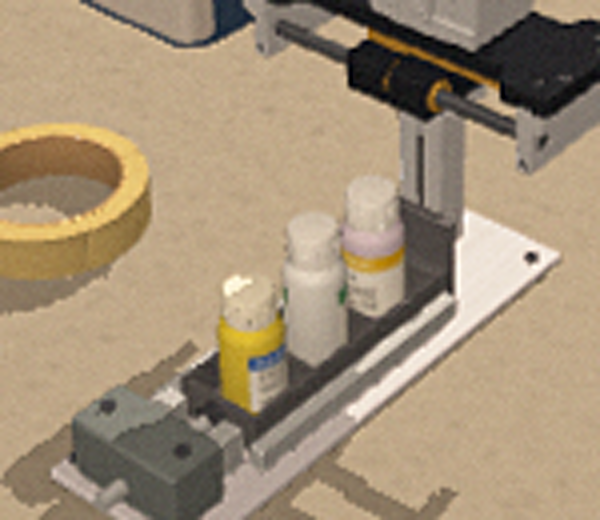

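View pics/w13.png

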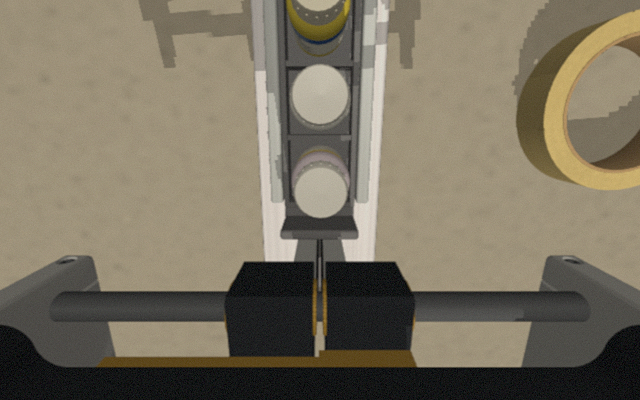

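The side and wrist views show the carrier moving with all vials upright and the plunger being compressed. The force is rising at about the spring's rate. I'll go on in small steps.

Emit:
apply_moves(motion=[{"x":0,"y":-0.7,"z":0,"wx":0,"wy":0,"wz":0,"gripper":0},{"x":0,"y":-1.4,"z":0,"wx":0,"wy":0,"wz":0,"gripper":0},{"x":0,"y":-2.1,"z":0,"wx":0,"wy":0,"wz":0,"gripper":0}])

```text
t: 19.95
tcp_pos: [0.5393, 0.0422, 0.0365]
tcp_rot: [3.137, -0.12, -0.001]
force: [-1.2, -11.8, 5.5]
opening: 0.0005
```

Emit:
apply_moves(motion=[{"x":0,"y":-0.7,"z":0,"wx":0,"wy":0,"wz":0,"gripper":0},{"x":0,"y":-1.4,"z":0,"wx":0,"wy":0,"wz":0,"gripper":0},{"x":0,"y":-2.1,"z":0,"wx":0,"wy":0,"wz":0,"gripper":0}])

```text
t: 20.25
tcp_pos: [0.5394, 0.0442, 0.0365]
tcp_rot: [3.137, -0.12, -0.001]
force: [-1.6, -12.6, 5.8]
opening: 0.0005
```

Emit:
apply_moves(motion=[{"x":0,"y":-0.5,"z":0,"wx":0,"wy":0,"wz":0,"gripper":0},{"x":0,"y":-1,"z":0,"wx":0,"wy":0,"wz":0,"gripper":0},{"x":0,"y":-1.5,"z":0,"wx":0,"wy":0,"wz":0,"gripper":0}])

```text
t: 20.55
tcp_pos: [0.5396, 0.0456, 0.0365]
tcp_rot: [3.137, -0.12, -0.001]
force: [-0.3, -12.9, 4.5]
opening: 0.0002
```

Emit:
apply_moves(motion=[{"x":0,"y":-0.5,"z":0,"wx":0,"wy":0,"wz":0,"gripper":0},{"x":0,"y":-1,"z":0,"wx":0,"wy":0,"wz":0,"gripper":0}])

```text
t: 20.75
tcp_pos: [0.5396, 0.0465, 0.0365]
tcp_rot: [3.137, -0.12, -0.001]
force: [-1.3, -13.9, 6.0]
opening: 0.0006
```

Emit:
apply_moves(motion=[{"x":0,"y":-0.5,"z":0,"wx":0,"wy":0,"wz":0,"gripper":0},{"x":0,"y":-1,"z":0,"wx":0,"wy":0,"wz":0,"gripper":0}])

```text
t: 20.95
tcp_pos: [0.5397, 0.0469, 0.0365]
tcp_rot: [3.136, -0.121, -0.001]
force: [-1.4, -17.0, 7.3]
opening: 0.0001
```

Emit:
apply_moves(motion=[{"x":0,"y":-0.5,"z":0,"wx":0,"wy":0,"wz":0,"gripper":0},{"x":0,"y":-1,"z":0,"wx":0,"wy":0,"wz":0,"gripper":0}])

```text
t: 21.15
tcp_pos: [0.5396, 0.0469, 0.0365]
tcp_rot: [3.135, -0.122, -0.002]
force: [-1.1, -22.6, 9.6]
opening: 0.0005
```

The TCP stopped at y = 0.0469 while the force jumped, so the carrier is on the stops. I'll hold with a small trim and check.

Emit:
apply_moves(motion=[{"x":0,"y":0,"z":0,"wx":0,"wy":0,"wz":0,"gripper":0},{"x":0,"y":0,"z":0,"wx":0,"wy":0,"wz":0,"gripper":0},{"x":0,"y":0,"z":0,"wx":0,"wy":0,"wz":0,"gripper":0},{"x":0,"y":0,"z":0,"wx":0,"wy":0,"wz":0,"gripper":0}])

```text
t: 21.55
tcp_pos: [0.5396, 0.0469, 0.0365]
tcp_rot: [3.135, -0.122, -0.002]
force: [-2.7, -21.1, 8.8]
opening: 0.0003
```

```bash
python3 - <<'E'
from h import *
F=[]
s,im,d=snap('side','s14.png')
for i in range(4):
    F.append(manip.read_state()['force']); manip.get_image('top')
print(np.array(F).round(1)); s,im,d=snap('top','t14.png'); print(s['t'],s['tcp_pos'].round(4))
for c in('side',):
  for n in ('stop_face','carrier_front'): print(n,[(np.round(m['location'],1).tolist(),round(m['confidence'],2)) for m in manip.mark_of(c,n)][:3])
im=cv2.imread('pics/s14.png')[200:330,190:340]; cv2.imwrite('pics/s14c.png',cv2.resize(im,None,fx=4,fy=4,interpolation=cv2.INTER_CUBIC))
E
```

```text
[[ -1.9 -20.    8.6]
 [ -1.8 -21.8   8.3]
 [ -1.8 -20.3   8.5]
 [ -1.5 -20.1   7.6]]
21.8 [0.5396 0.0469 0.0365]
stop_face [([244.0, 308.2], 0.93), ([267.7, 292.8], 0.2)]
carrier_front [([242.4, 306.2], 0.82)]
```

View pics/s14c.png

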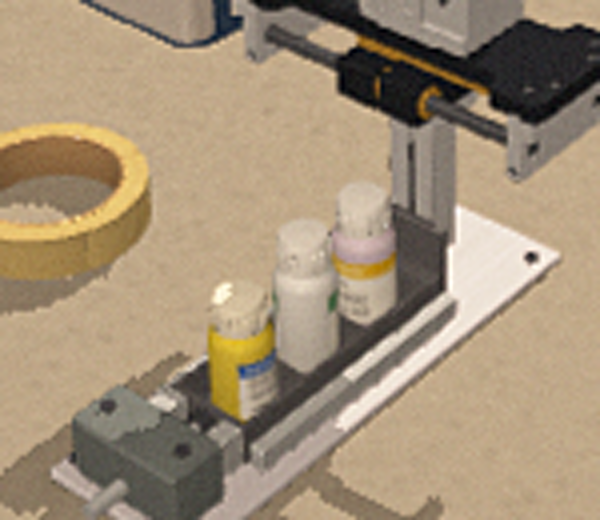

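View pics/t14.png

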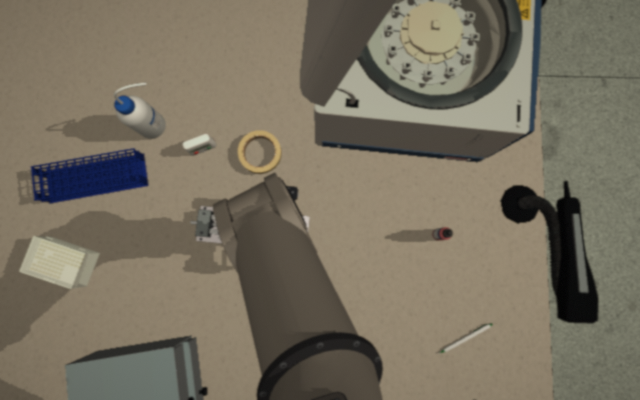

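The side crop shows the carrier's front against both stop blocks, the vials upright, and the plunger rod standing out of the back of the housing. The top view shows the tape (259,152) and dropper (444,233) unmoved. The push is steady at about 20.5 N, against 13.5 N just before the stops, so I'll trim it up slightly.

Emit:
apply_moves(motion=[{"x":0,"y":-0.2,"z":0,"wx":0,"wy":0,"wz":0,"gripper":0},{"x":0,"y":-0.4,"z":0,"wx":0,"wy":0,"wz":0,"gripper":0},{"x":0,"y":-0.4,"z":0,"wx":0,"wy":0,"wz":0,"gripper":0},{"x":0,"y":-0.4,"z":0,"wx":0,"wy":0,"wz":0,"gripper":0},{"x":0,"y":-0.4,"z":0,"wx":0,"wy":0,"wz":0,"gripper":0},{"x":0,"y":-0.4,"z":0,"wx":0,"wy":0,"wz":0,"gripper":0},{"x":0,"y":-0.4,"z":0,"wx":0,"wy":0,"wz":0,"gripper":0},{"x":0,"y":-0.4,"z":0,"wx":0,"wy":0,"wz":0,"gripper":0}])

```text
t: 22.75
tcp_pos: [0.5396, 0.0469, 0.0366]
tcp_rot: [3.135, -0.123, -0.002]
force: [-1.6, -22.1, 8.7]
opening: 0.0003
```

```bash
python3 - <<'E'
from h import *
F=[]
for i in range(6):
    F.append(manip.read_state()['force']); manip.get_image('side')
print(np.array(F).round(1)); s=manip.read_state(); print(s['t'],s['tcp_pos'].round(4))
E
```

```text
[[ -1.6 -22.1   8.7]
 [ -2.2 -22.1  10.2]
 [ -1.8 -21.8   9.3]
 [ -2.1 -21.8   9.3]
 [ -1.9 -22.6   9.9]
 [ -1.4 -22.8   9. ]]
23.05 [0.5396 0.0469 0.0365]
```

The push is steady at about 22 N with no drift, so I'm handing in.

```bash
python3 -c "
from plant import manip
print(manip.job_done())"
```

```text
the job is handed in; nothing more can be done
None
```

Both vials are in the carrier, and the carrier is held against the stops. Vial A went into the middle cell and vial B into the cell next to the end plate. I then pushed the carrier by its end plate, slowing to about 5 mm/s before the stops. I handed in at about 23 s with the arm still pushing.

**Final checks**
- **Carrier on the stops:** the tool stayed at y = 0.0469 while the push rose from about 14 N to 22 N. The side picture shows the carrier's front against both stop blocks with the three vials upright.
- **Holding push:** it was steady at about 22 N for the last 0.3 s before hand-in. Taking off the 8 N spring and about 2–5 N of friction leaves roughly 9–12 N on the stops. I did not measure that share directly.
- **Bystanders:** the dropper bottle and the tape roll are at the same places in the top picture as at the start.

**What disagreed or failed**
- **Move call:** my first move call was refused because I left out some row values, and nothing moved.
- **Carrier position:** measurements from different camera views differed by about 3 mm along the dock, so I used the middle value. Both vials went in without touching the walls.
- **Upward force:** the wrist also read about 9 N upward during the final hold, the fingers bearing slightly down on the plate. I left it, as nothing was moving.

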